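Hang the loaded weigh pan on the spring scale

TASK

Weigh the jar: lift the weigh pan by its red grip with the jar standing in it, hang the bend of its bail in the saddle of the spring scale's hook and let go, so that the pan hangs freely from the scale with the jar still standing in it. The jar's weight is unknown and off-centre: ease the load slowly onto the spring until the scale carries all of it before you let go, so that the hook neither drops nor springs up, and never force the hook far beyond where the load itself takes it. Leave the other things on the counter alone.

Things in the scene. Friction and masses are not known exactly. Their poses are not given: they have to be found in the camera images.
- pan_grip (a point): centre of the weigh pan's red upright grip: a plate 36 mm along the pan's x, 12 mm thick along its y, 40 mm tall; pinch its broad faces (close along y) from above. Axes as the pan's: z up, y along the bail. It is 199 mm above the pan's underside and 46 mm above point bail_bend.
- bail_bend (a point): bend of the pan's bail, which must lie in the hook: a 6 mm round steel rod, roof-shaped in the pan's y-z plane, falling at 32 degrees to both sides of this point (on the rod's axis, 153 mm above the pan's underside, over its middle) to legs at y = +-53.5 mm. A 6 mm rod leads straight up to the grip, whose lower edge is 26 mm above this point. Axes as the pan's.
- weigh_pan: loose shallow aluminium tray 130 (x) by 110 (y) mm, rim 18 mm high, floor 4 mm thick, with steel bail and red grip, 219 mm tall in all, 150 g; origin under the tray's centre. The scale's arm passes along x through the window between the jar's lid (98 mm above the underside) and the bail. It may hang either way round.
- jar_center (a point): centre (half-way up) of the olive jar with yellow lid, 65 mm diameter, 94 mm tall, that stands loose in the pan, 14 to 26 mm off the pan's middle towards the pan's -x. Its mass is not known (about 0.12 to 0.7 kg). Carried by the grip or hung, the pan therefore wants to tip its -x side down, up to about 13 degrees; let it.
- scale: the spring scale, fixed to the counter: grey foot 110 mm (x) by 180 mm (y), upright column 36 by 64 mm, 300 mm tall, and a steel arm of 8 mm round bar that points from the column to the scale's -x. Origin under the column's centre, x from the hook to the column, z up.
- hook_seat (a point): where the bail's bend lies when hung: in a 45 degree V saddle near the arm's end, 130 mm to the scale's -x of the column's axis, 245 mm above the counter unloaded; sinks with the hook; scale's axes. The arm is 10 mm higher than this towards the column; the upturned tip ends 20 mm to -x and 14 mm higher. Bring the bail, lying along the scale's y, over the tip along +x, then lower.
- scale_hook (a joint): how far the hook has sunk, in m: 0 with no load, held up by a spring of 150 N/m (about 6.5 mm for every 100 g, up to 90 mm), with little damping. Fully hung, the load sinks it 17 to 56 mm. More than 75 mm overloads the scale.
- jam: jar of jam, red lid, 75 mm diameter, 92 mm tall, loose bystander; origin under its centre
- honey: jar of honey, yellow lid, 68 mm diameter, 112 mm tall, loose bystander; origin under its centre
- calculator: desk calculator, 142 by 100 by 19 mm, loose bystander; origin under its centre
There are look-alikes about, which are no part of the job. Leave any purple or turquoise look-alike of the part that bears jar_center alone.

How it is judged:
On the way, in this order (a step that is already met when the one before it is completed fails the run):
1. the pan is held clear of the counter (height (world z) of weigh_pan above 0.05 m and contact force between the fingers and weigh_pan above 1 N), for 0.2 s.
2. the pan bears on the scale's hook while it is still held, the hook sunk by more than 8 mm (value of joint scale_hook above 0.008 m and distance between bail_bend and hook_seat below 0.01 m and contact force between the fingers and weigh_pan above 1 N), for 0.1 s.
At the end, for the whole second after the job is handed in: The bail's bend lies within 8 mm of the hook's seat, the scale carries the pan (hook sunk more than 12 mm), the pan hangs nearly still (under 0.08 m/s and 0.8 rad/s) and tilted less than 0.4 rad, and the jar still stands in it (tilted less than 0.45 rad) (distance between bail_bend and hook_seat below 0.008 m and value of joint scale_hook above 0.012 m and contact force between weigh_pan and scale above 1 N and linear speed of weigh_pan below 0.08 m/s and angular speed of weigh_pan below 0.8 rad/s and horizontal distance between jar_center and weigh_pan below 0.06 m and angle between jar_center's own z axis and vertical below 0.45 rad and angle between weigh_pan's own z axis and vertical below 0.4 rad); the robot touches nothing.
It fails at once if the scale's hook drops or springs up faster than 0.10 m/s (velocity of joint scale_hook above 0.1 m/s or velocity of joint scale_hook below -0.1 m/s).
It fails at once if the scale is pressed down more than 75 mm (value of joint scale_hook above 0.075 m).
It fails at once if the pan tips more than 0.5 rad, or the jar falls over (0.6 rad) or out of the pan (angle between weigh_pan's own z axis and vertical above 0.5 rad or angle between jar_center's own z axis and vertical above 0.6 rad or horizontal distance between jar_center and weigh_pan above 0.09 m).
It fails at once if the robot pushes the scale itself with more than 10 N (contact force between any of the arm, the fingers and scale above 10 N).
It fails at once if a bystander is moved more than 20 mm (distance of any of jam, honey, calculator from where it was at the start of the episode above 0.02 m).
It also fails if it takes over 58 s, if anything falls off the work surface, if the arm or the gripper's body presses on something with over 40 N, if the wrist force passes 120 N, or if a joint passes its speed limit or range.

ROBOT

A 6-joint arm with a two-finger parallel gripper is mounted at the origin on a cart in front of the work surface, level with it; the furniture and walls round the work are solid. World frame = base frame: x ahead of the robot, y to its left, z up, the work surface at z = 0. Lengths are in m, angles in rad, forces in N, time in s.
With the tool pointing down it reaches from about 0.25 to 0.775 m from the base axis. Payload 4 kg.
Tool frame: the origin (TCP) lies on the centre line of the jaws, within the pads' length; the fingertips stand 8 mm ahead of it and the grasp point (between the pads) lies 11 mm behind it; z points along the fingers, y is the direction in which the jaws open and shut (so a half turn about z gives the same grasp; the last joint's range is limited). The gripper opens to 94 mm and grips with 3 to 60 N. Pads are 16 mm wide; open, the fingers measure 119 mm over their backs; the gripper's body (75 mm by 177 mm) begins 78 mm behind the grasp point.
Start: joints at [-1.229, 0.087, 1.371, -0, 1.684, -0.103], TCP at [0.237, -0.497, 0.214] pointing down, gripper open.
Joint ranges: [-3.1, 3.1], [-0.76, 2.03], [0.27, 2.55], [-1.08, 4.22], [0.17, 2.65], [-2.57, 2.57]. Speed limits (rad/s): [2.79, 2.79, 3.14, 3.14, 3.14, 3.14].

INTERFACE

Orientations are given as [roll, pitch, yaw] about the fixed x, y, z axes, in that order (R = Rz(yaw) Ry(pitch) Rx(roll)).
In Python, from bench import robot gives the robot as it stands.
- The arm moves only by the shell command python3 -m crank 'ROWS' [OPENING]. ROWS is JSON, a list of rows, each a list of 4 numbers: the shift along the tool's x, y, z scaled (see below), then the turn about the tool's z scaled (see below). A call has exactly 10 rows; each row shifts and turns the commanded pose from where the row before left it, along the tool's axes as they then stand; what a row does not reach is not made up. The controller multiplies each number of a shift by 0.2 m and each number of a turn by pi/2 rad. A row lasts 1/8 s, in which the tool goes at most 62.5 mm and 10.7 degrees, less where a joint would pass 70% of its speed; a pose out of reach is approached as far as the arm can. A call with a number of a shift or a turn outside -1 to 1 is refused whole. A call with a gripper value outside its range is refused whole. OPENING is the gripper command: -1 is fully open, 1 is shut, values between are in proportion, set as the call begins (- or left out, the last holds). The fingers move at their own pace and stop on an object; the grip force is fixed at half the most. Time passes only in rows, so rows that do not move let the fingers close, or fill a call up. It gives the time, the measured TCP pose, the force and the opening at its end, in the units of the state.
- robot.get_obs(): the state, without advancing time (a new reading comes with each control period).
- robot.snapshot(name): name is "scene" or "top" or "wrist"; returns (picture, depth): 400x640x3 uint8, red, green, blue; 400x640 float32, m along the optical axis (not along the pixel's ray), 0 where there is no reading.
- robot.camera_params(name): a dict with "fx", "fy", "cx", "cy" (pixels), "distortion" ([k1, k2, p1, p2, k3] as OpenCV has them; the pictures are not rectified), "world_from_camera" (4x4, takes a point from camera to world coordinates). Camera axes: x right, y down, z forward; pixel columns grow to the right and rows downward; lengths in m; the calibration is good to about 2 mm. A picture is of the moment at which its call begins: read the wrist's pose just before it. camera_params takes no time and is no camera call; for the wrist camera it gives the pose at the moment of the call.
- robot.close_job(): hands the job in, once; it reports no verdict.
The state is a dict: "time": time; "joint_positions": joint angles; "qvel": joint speeds; "joint_torque": joint torques, N m; "tool_pos": TCP position; "ee_rot": TCP orientation; "wrist_force": force on the tool from outside, world axes, zero at the start; "wrist_torque": the same for the moment, N m; "width": finger opening in m.
Only numpy, scipy, OpenCV 4.12 (cv2) and the standard library are available. Lean on these libraries where they do the work, as an engineer would, in place of code of your own. Each camera call takes 0.05 s, during which the arm holds its last target.

## Working session

There is one attempt and no reset: what is moved stays moved. The work goes in short steps, Python scripts to look and compute and a shell command to move; the robot and the scene stay as the last step left them, time stands still between calls to the robot, and variables do not carry over. Pictures are saved under pics/ and viewed, and the job is handed in when it is done.

```bash
mkdir -p pics; ls; cat > h.py <<'E'
import numpy as np, cv2
from bench import robot
def snap(n,tag):
    p=robot.camera_params(n); im,d=robot.snapshot(n)
    cv2.imwrite(f'pics/{tag}.png',im[:,:,::-1]); np.savez(f'pics/{tag}.npz',im=im,d=d,K=[p['fx'],p['fy'],p['cx'],p['cy']],D=p['distortion'],T=p['world_from_camera'])
def load(tag):
    z=np.load(f'pics/{tag}.npz'); K=z['K'];Km=np.array([[K[0],0,K[2]],[0,K[1],K[3]],[0,0,1]]);return z['im'],z['d'],Km,z['D'],z['T']
def ray(tag,uv):
    im,d,K,D,T=load(tag)
    q=cv2.undistortPoints(np.array(uv,float).reshape(-1,1,2),K,D).reshape(-1,2)
    r=np.c_[q,np.ones(len(q))]
    return T[:3,3],r@T[:3,:3].T
def onz(tag,uv,z):
    o,r=ray(tag,uv); return o+r*((z-o[2])/r[:,2])[:,None]
def dep(tag,uv):
    im,d,K,D,T=load(tag); o,r=ray(tag,uv); uv=np.array(uv).reshape(-1,2).astype(int)
    return o+r*d[uv[:,1],uv[:,0]][:,None]
def tri(tags,uvs):
    A=np.zeros((3,3));b=np.zeros(3)
    L=[]
    for t,u in zip(tags,uvs):
        o,r=ray(t,u); r=r[0]/np.linalg.norm(r[0]); P=np.eye(3)-np.outer(r,r); A+=P;b+=P@o;L.append((o,P))
    x=np.linalg.solve(A,b); return x,[np.linalg.norm(P@(x-o)) for o,P in L]
def cloud(tag):
    im,d,K,D,T=load(tag); v,u=np.nonzero(d>0)
    o,r=ray(tag,np.c_[u,v]); return u,v,o+r*d[v,u][:,None],im[v,u]
E
python3 - <<'E'
from h import *
o=robot.get_obs(); print(o)
for n in ('scene','top','wrist'): snap(n,n+'0')
E
```

```text
pics
{'time': 0.0, 'joint_positions': array([-1.22910526e+00,  8.79222866e-02,  1.37223760e+00, -7.98263839e-09,
        1.68360511e+00, -1.03104097e-01]), 'qvel': array([-0.00036017,  0.00132323,  0.00140441, -0.00082948,  0.00151859,
        0.00025103]), 'joint_torque': array([ 1.15362087e-03, -3.40173805e+01, -3.02429545e+01,  7.17543438e-02,
        3.28871305e-02, -1.82143967e-04]), 'tool_pos': array([ 0.23646455, -0.49598289,  0.2123305 ]), 'ee_rot': array([-3.13943185e+00, -2.23572859e-04,  4.44794926e-01]), 'wrist_force': array([ 0.16234272, -0.36321314,  0.74259889]), 'wrist_torque': array([ 0.04338557, -0.03807911,  0.00782676]), 'width': 0.09393720509400463}
```

View pics/scene0.png

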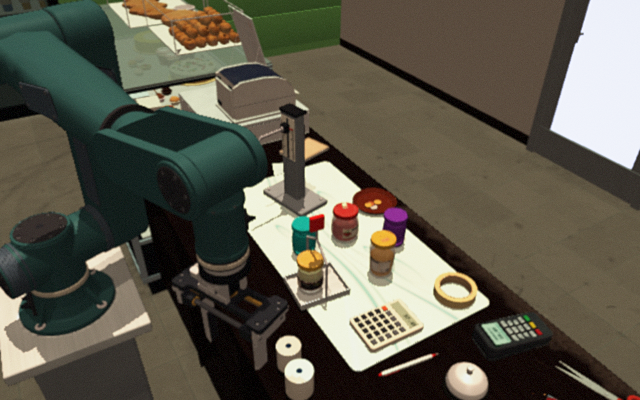

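View pics/top0.png

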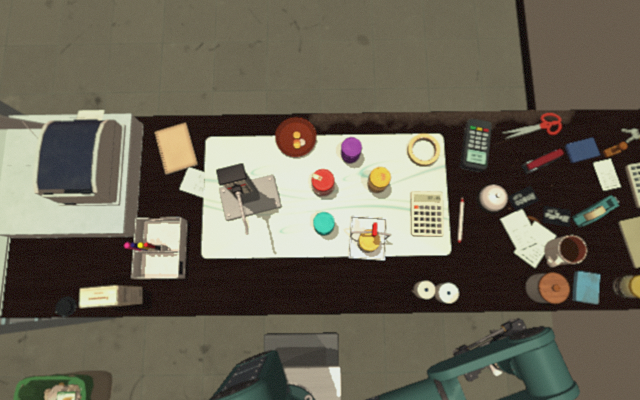

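View pics/wrist0.png

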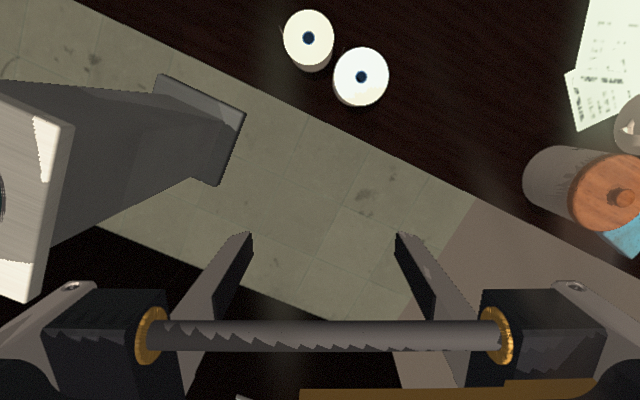

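The overview shows the pan with its yellow-lidded jar at about (368,238) in the top view, with the red grip near (375,230). The scale column is at about (245,185) and the bystanders are behind. I'll zoom in for detail.

```bash
python3 - <<'E'
from h import *
im=load('top0')[0]; c=im[120:280,190:460][:,:,::-1]; cv2.imwrite('pics/tz.png',cv2.resize(c,None,fx=2.9,fy=2.9,interpolation=cv2.INTER_CUBIC))
im=load('scene0')[0]; c=im[90:340,230:480][:,:,::-1]; cv2.imwrite('pics/sz.png',cv2.resize(c,None,fx=2.4,fy=2.4,interpolation=cv2.INTER_CUBIC))
for n in('top0','scene0'):
  im,d,K,D,T=load(n); print(n,K[0,0],T.round(3).tolist(),D)
  u,v,P,C=cloud(n); C=C.astype(int)
  red=(C[:,0]>150)&(C[:,1]<50)&(C[:,2]<60)
  for lo,hi in((.14,.25),(.05,.13)):
    m=red&(P[:,2]>lo)&(P[:,2]<hi)&(P[:,0]<1); print('red',lo,m.sum(),P[m].mean(0) if m.any() else 0, u[m].mean(),v[m].mean(), P[m].min(0),P[m].max(0))
E
```

```text
top0 443.7105512485885 [[-0.014, -0.982, 0.191, 0.373], [-1.0, 0.014, 0.003, -0.115], [-0.006, -0.191, -0.982, 1.38], [0.0, 0.0, 0.0, 1.0]] [-0.00723231  0.          0.          0.          0.        ]
red 0.14 23 [ 0.52136151 -0.0818046   0.19869713] 314.30434782608694 233.30434782608697 [ 0.49906667 -0.2492022   0.14415021] [0.54222177 0.38569256 0.22394124]
red 0.05 6 [ 0.66614562 -0.11532066  0.09275577] 323.6666666666667 189.33333333333334 [ 0.66461806 -0.13120454  0.08986226] [ 0.66907447 -0.098503    0.09667275]
scene0 511.07038715620166 [[0.855, -0.283, 0.434, 0.074], [-0.518, -0.499, 0.695, -1.041], [0.02, -0.819, -0.573, 0.895], [0.0, 0.0, 0.0, 1.0]] [-0.01174577  0.          0.          0.          0.        ]
red 0.14 34 [ 0.52755936 -0.25385888  0.21798893] 316.4117647058824 217.14705882352942 [ 0.51230894 -0.25730512  0.21399276] [ 0.54245032 -0.25024928  0.22162857]
red 0.05 44 [ 0.68933995 -0.12240882  0.09161451] 344.3863636363636 211.6818181818182 [ 0.66495922 -0.14674303  0.08857741] [ 0.73000326 -0.08634691  0.09468247]
```

View pics/tz.png

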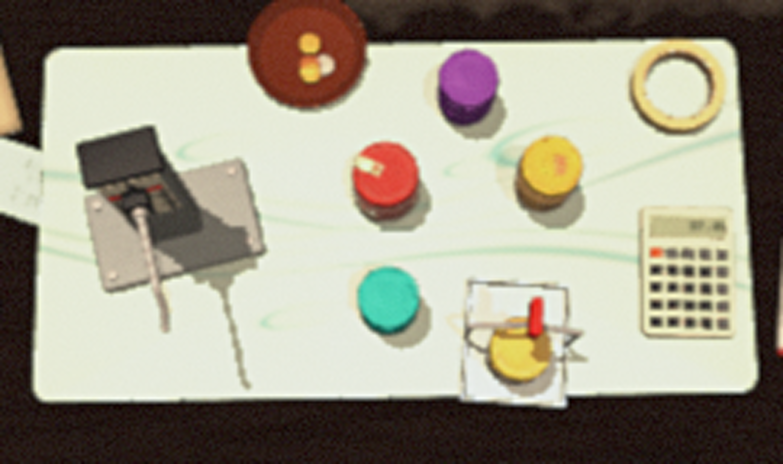

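View pics/sz.png

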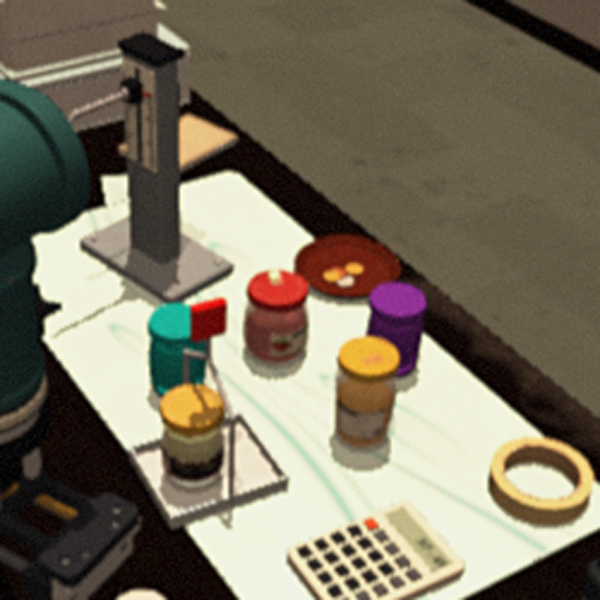

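```bash
python3 -m crank '[[0,0,-0.2,0.07],[0,0,-0.2,0.07],[0,0,-0.2,0.07],[0,0,-0.2,0.07],[0.1,-0.15,-0.2,0],[0.16,-0.21,0,0],[0.16,-0.21,0,0],[0.16,-0.21,0,0],[0.16,-0.21,0,0],[0.1,-0.1,0,0]]' -1; python3 - <<'E'
from h import *
o=robot.get_obs(); print(o['tool_pos'],o['ee_rot'])
snap('wrist','w1'); snap('scene','s1'); snap('top','t1'); print(load('w1')[4].round(3))
E
```

```text
time: 1.4
tool_pos: [0.4046, -0.2754, 0.4137]
ee_rot: [3.142, -0.0, 0.008]
wrist_force: [0.7, -0.6, 0.8]
width: 0.0937
[ 0.40456865 -0.27542887  0.41366541] [ 3.14159031e+00 -4.23605835e-04  7.51855835e-03]
[[ 0.007 -0.958 -0.288  0.488]
 [-1.    -0.007 -0.003 -0.273]
 [ 0.001  0.288 -0.958  0.587]
 [ 0.     0.     0.     1.   ]]
```

View pics/w1.png

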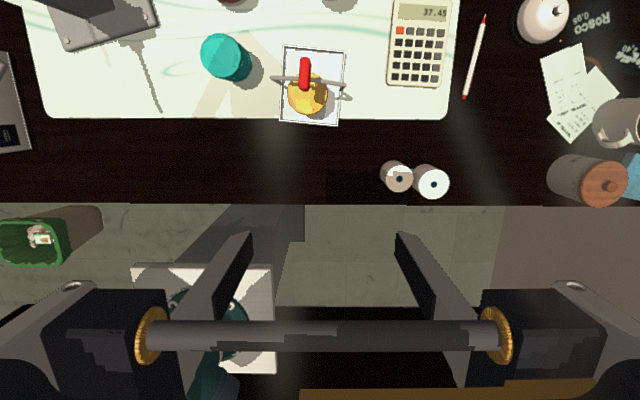

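View pics/s1.png

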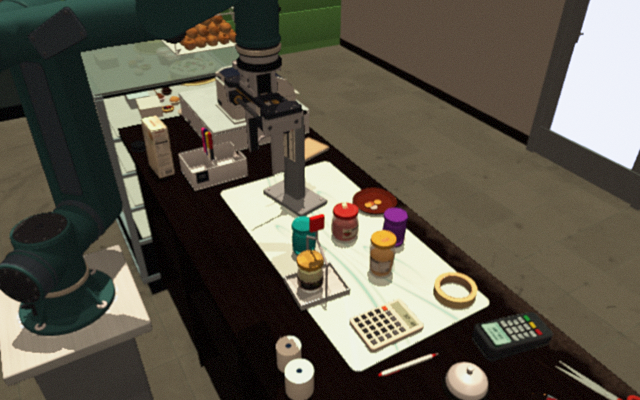

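The wrist view shows the pan rim corners near (286,46), (345,53), (340,127) and (279,121), the red grip at (304,73), and the scale's foot at top left with its arm out of frame.

```bash
cat >> h.py <<'E'
def redmask(tag):
    im=load(tag)[0].astype(int); return (im[:,:,0]>140)&(im[:,:,1]<60)&(im[:,:,2]<70)
def redblob(tag,near):
    m=redmask(tag).astype(np.uint8); n,l,s,c=cv2.connectedComponentsWithStats(m)
    i=1+min(range(n-1),key=lambda i:np.hypot(*(c[i+1]-near))); return l==i,s[i],c[i]
E
python3 - <<'E'
from h import *
c=onz('w1',[(286,46),(345,53),(340,127),(279,121)],.018); print(c.round(4)); print('ctr',c.mean(0)); e=[np.degrees(np.arctan2(*(c[(i+1)%4]-c[i])[[1,0]])) for i in range(4)]; print(e)
print([np.linalg.norm(c[(i+1)%4]-c[i]) for i in range(4)])
B={}
for t,near in(('w1',(304,73)),('t1',(375,230)),('s1',(316,222))):
    b,s,c=redblob(t,np.array(near)); print(t,s,c); B[t]=c
    v,u=np.nonzero(b); P=dep(t,np.c_[u,v]); print(P.min(0),np.median(P,0),P.max(0))
print(tri(['t1','s1','w1'],[B['t1'],B['s1'],B['w1']])); print(tri(['s1','w1'],[B['s1'],B['w1']]))
# jar lid in w1
im=load('w1')[0].astype(int); m=(im[:,:,0]>150)&(im[:,:,2]<100)&(im[:,:,1]>110); m[:60]=0;m[125:]=0;m[:,:270]=0;m[:,345:]=0
v,u=np.nonzero(m);P=dep('w1',np.c_[u,v]);k=abs(P[:,2]-.097)<.006;print('lid',k.sum(),P[k].min(0),P[k].max(0))
E
```

```text
[[ 0.5964 -0.208   0.018 ]
 [ 0.5859 -0.3112  0.018 ]
 [ 0.4591 -0.3052  0.018 ]
 [ 0.4692 -0.1916  0.018 ]]
ctr [ 0.52765434 -0.2540219   0.018     ]
[np.float64(-95.83174608869707), np.float64(177.315911199099), np.float64(84.90098590115454), np.float64(-7.344897955451432)]
[np.float64(0.10369805650149193), np.float64(0.12696716274753064), np.float64(0.11406645847060855), np.float64(0.12827905402861112)]
w1 [299  58  11  31 237] [304.17721519  72.79746835]
[ 0.51348805 -0.25697601  0.2170868 ] [ 0.52984384 -0.25215537  0.22008058] [ 0.54591064 -0.24502562  0.22294436]
t1 [372 224   5  12  35] [373.94285714 229.62857143]
[ 0.51287102 -0.25117489  0.200081  ] [ 0.52577187 -0.24658432  0.21872877] [ 0.54182052 -0.24223573  0.2206631 ]
s1 [310 215  14   5  39] [316.43589744 217.1025641 ]
[ 0.07427775 -1.04082208  0.21376568] [ 0.52649127 -0.25421464  0.21800963] [ 0.5427216  -0.24779602  0.89451982]
(array([ 0.5295371 , -0.24893157,  0.21341442]), [np.float64(0.0029965569022617424), np.float64(0.0009932520083758129), np.float64(0.0023765870021147466)])
(array([ 0.53000309, -0.25083567,  0.21531112]), [np.float64(0.0005812545395625292), np.float64(0.0005812545395623461)])
lid 473 [ 0.48288483 -0.27784778  0.09405032] [ 0.54200469 -0.21692333  0.10242437]
```

```bash
python3 - <<'E'
from h import *
b,s,c=redblob('w1',np.array((304,73))); v,u=np.nonzero(b); P=onz('w1',np.c_[u,v],.219)[:,:2]
P=P[np.abs(P[:,1]-np.median(P[:,1]))<.02]; r=cv2.minAreaRect(P.astype(np.float32)*1000); print(r)
u,v,P,C=cloud('t1'); m=(P[:,0]<.8)&(P[:,0]>.3)&(P[:,1]>.0)&(P[:,1]<.4)&(P[:,2]>.1)
for a in P[m][::6].round(3)[:60]: print(a.tolist(),end=' ')
im=load('t1')[0]; cv2.imwrite('pics/tz1.png',cv2.resize(im[150:270,200:300][:,:,::-1],None,fx=5,fy=5,interpolation=cv2.INTER_CUBIC))
E
```

```text
((529.6512451171875, -250.94680786132812), (10.613016128540039, 32.915462493896484), 85.27693939208984)
[0.691, 0.096, 0.297] [0.688, 0.1, 0.299] [0.687, 0.119, 0.295] [0.686, 0.103, 0.299] [0.685, 0.088, 0.298] [0.683, 0.115, 0.3] [0.682, 0.1, 0.302] [0.68, 0.138, 0.301] [0.68, 0.122, 0.301] [0.68, 0.107, 0.301] [0.679, 0.092, 0.303] [0.678, 0.143, 0.3] [0.677, 0.127, 0.302] [0.677, 0.112, 0.301] [0.677, 0.097, 0.3] [0.676, 0.153, 0.298] [0.674, 0.137, 0.305] [0.675, 0.123, 0.299] [0.676, 0.108, 0.296] [0.675, 0.092, 0.3] [0.672, 0.15, 0.302] [0.673, 0.135, 0.299] [0.672, 0.12, 0.3] [0.671, 0.104, 0.304] [0.671, 0.089, 0.302] [0.672, 0.149, 0.295] [0.67, 0.132, 0.301] [0.67, 0.115, 0.299] [0.671, 0.101, 0.295] [0.669, 0.085, 0.299] [0.668, 0.145, 0.3] [0.668, 0.13, 0.299] [0.667, 0.115, 0.301] [0.667, 0.1, 0.3] [0.667, 0.085, 0.297] [0.665, 0.147, 0.302] [0.665, 0.132, 0.301] [0.665, 0.117, 0.299] [0.665, 0.103, 0.297] [0.664, 0.087, 0.299] [0.663, 0.148, 0.298] [0.663, 0.133, 0.298] [0.661, 0.116, 0.304] [0.662, 0.102, 0.3] [0.66, 0.086, 0.307] [0.66, 0.15, 0.299] [0.66, 0.132, 0.299] [0.659, 0.117, 0.302] [0.659, 0.102, 0.302] [0.658, 0.087, 0.302] [0.657, 0.152, 0.3] [0.657, 0.137, 0.301] [0.657, 0.122, 0.298] [0.656, 0.107, 0.301] [0.656, 0.092, 0.301] [0.671, 0.087, 0.242] [0.655, 0.143, 0.298] [0.655, 0.127, 0.299] [0.654, 0.112, 0.301] [0.653, 0.096, 0.303]
```

View pics/tz1.png

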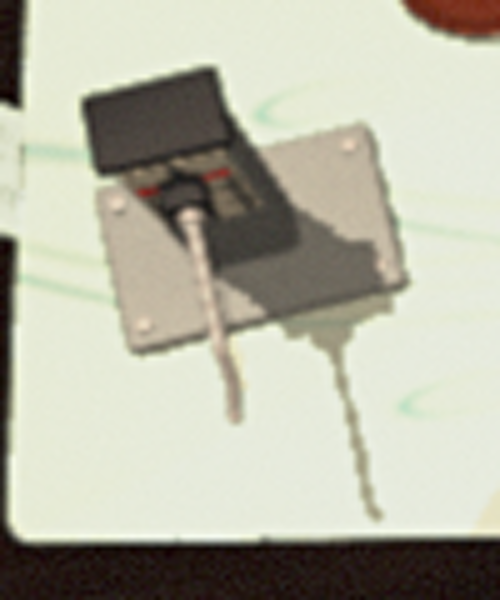

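The arm runs in the crop from (190,212) to its tip at (235,415). I'll move the wrist camera over the hook for a closer view.

```bash
python3 -m crank '[[0,-0.15,0,0],[0,-0.22,0,0],[0,-0.22,0,0],[0,-0.22,0,0],[0,-0.22,0,0],[0,-0.22,0,0],[0.05,-0.22,0,0],[0,-0.22,0,0],[0,-0.13,0,0],[0,0,0,0]]' ; python3 - <<'E'
from h import *
o=robot.get_obs(); print(o['tool_pos'],o['ee_rot'])
snap('wrist','w2'); snap('top','t2')
E
```

```text
time: 2.8
tool_pos: [0.4118, 0.0865, 0.4132]
ee_rot: [3.141, 0.001, 0.006]
wrist_force: [-0.3, -0.2, 0.0]
width: 0.0942
[0.41175108 0.08646196 0.41321894] [3.14099649e+00 5.31336907e-04 6.26743358e-03]
```

View pics/w2.png

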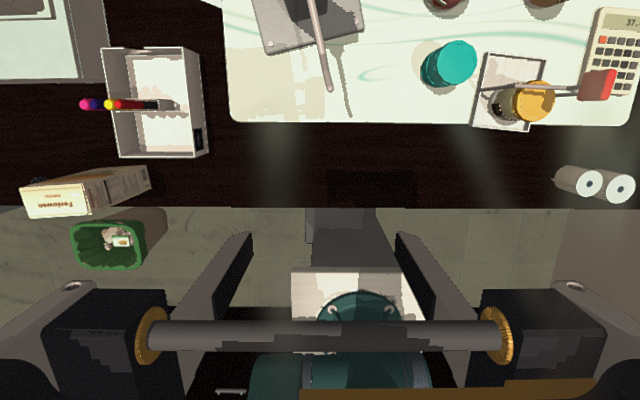

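```bash
python3 -m crank '[[0.1,0,0,0],[0.1,0,0,0],[0.1,0,0,0],[0.1,0,0,0],[0.1,0,0,0],[0.05,0,0,0],[0,0,0,0],[0,0,0,0],[0,0,0,0],[0,0,0,0]]' ; python3 - <<'E'
from h import *
o=robot.get_obs(); print(o['tool_pos'],o['ee_rot'])
snap('wrist','w3')
for t,(a,b,c,d) in {'w2':(0,110,270,400),'w3':(0,240,200,480)}.items():
  im=load(t)[0]; k=780/(d-c); cv2.imwrite(f'pics/{t}z.png',cv2.resize(im[a:b,c:d,::-1],None,fx=min(k,2.5 if t=='w3' else 5),fy=min(k,2.5 if t=='w3' else 5),interpolation=cv2.INTER_CUBIC))
E
```

```text
time: 4.15
tool_pos: [0.5213, 0.087, 0.4139]
ee_rot: [3.142, -0.001, 0.005]
wrist_force: [0.0, -0.3, -0.1]
width: 0.094
[0.52133271 0.08704562 0.41392974] [ 3.14154153e+00 -7.96208743e-04  5.30387908e-03]
```

View pics/w2z.png

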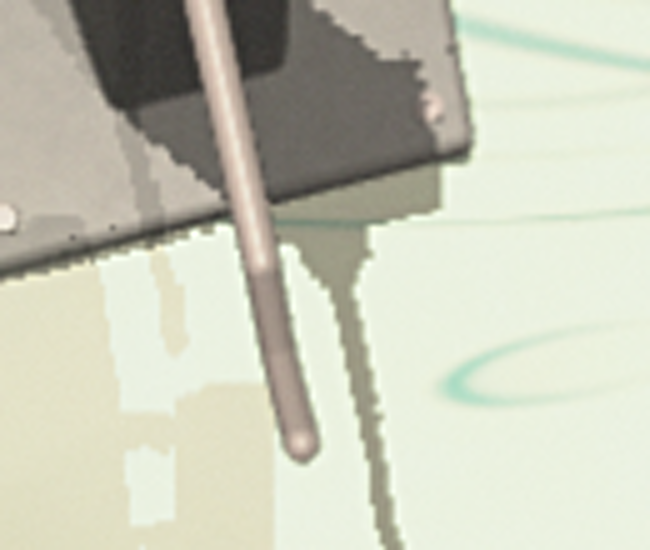

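View pics/w3z.png

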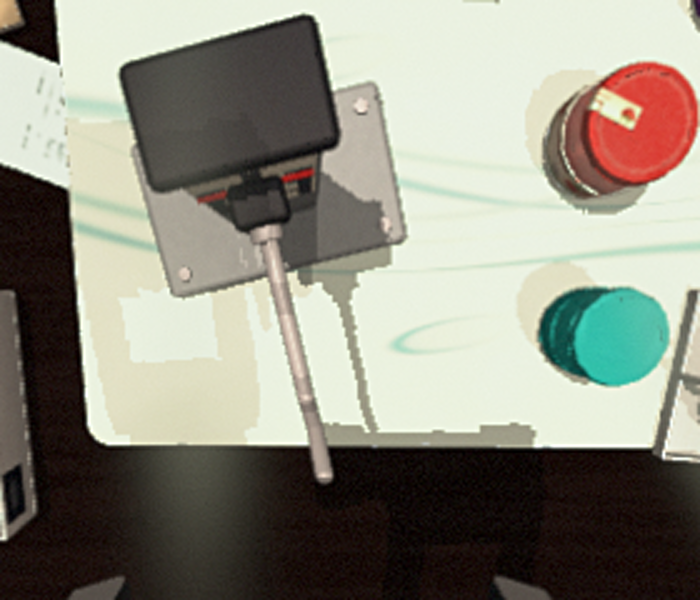

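```bash
python3 - <<'E'
from h import *
tip=[(330.4,88),(329.8,190.5)]; V=[(326,71),(323.4,164)]
for n,p in(('tip',tip),('V',V)): print(n,tri(['w2','w3'],p)); print(dep('w2',p[:1]),dep('w3',p[1:]))
u,v,P,C=cloud('w3')
m=(P[:,2]>.225)&(P[:,2]<.275)&(P[:,0]<.64)&(P[:,1]>.03)&(P[:,1]<.15)&(P[:,0]>.5)
Q=P[m]; print(m.sum())
x=np.arange(.5,.64,.008)
for a in x:
    k=(Q[:,0]>=a)&(Q[:,0]<a+.008)
    if k.sum(): print(a.round(3),k.sum(),Q[k].mean(0).round(4),Q[k][:,2].max().round(4))
# column cap
m=(P[:,2]>.285)&(P[:,2]<.32)&(P[:,0]>.55); c=P[m][:,:2]; print('cap',m.sum(),cv2.minAreaRect((c*1000).astype(np.float32)),np.median(P[m][:,2]))
# foot
# arm line fit
k=(Q[:,0]>.545); l=cv2.fitLine(Q[k].astype(np.float32),cv2.DIST_HUBER,0,.01,.01).ravel(); print(l, np.degrees(np.arctan2(l[1],l[0])))
E
```

```text
tip (array([0.51787465, 0.08086879, 0.26079298]), [np.float64(2.1036716540022032e-05), np.float64(2.103671653999567e-05)])
[[0.51785216 0.08089761 0.26112118]] [[0.51788317 0.08084855 0.26082506]]
V (array([0.53989017, 0.08665005, 0.21297712]), [np.float64(0.0015269015149281943), np.float64(0.0015269015149281997)])
[[0.53636304 0.08539831 0.24248359]] [[0.54660782 0.0882612  0.25134276]]
1230
0.508 6 [0.5152 0.0815 0.2588] 0.2595
0.516 52 [0.5203 0.0819 0.258 ] 0.2619
0.524 60 [0.528  0.0835 0.2505] 0.2558
0.532 48 [0.5358 0.0855 0.2437] 0.2486
0.54 41 [0.5441 0.0873 0.2479] 0.253
0.548 45 [0.5522 0.0894 0.2552] 0.2584
0.556 50 [0.5597 0.0914 0.2558] 0.2583
0.564 58 [0.5681 0.0933 0.2559] 0.2583
0.572 53 [0.5762 0.0953 0.2559] 0.258
0.58 59 [0.5843 0.0973 0.2559] 0.2575
0.588 52 [0.5921 0.0991 0.2558] 0.2581
0.596 60 [0.5999 0.1011 0.2556] 0.2576
0.604 61 [0.6082 0.1031 0.2558] 0.2583
0.612 67 [0.6166 0.1057 0.2559] 0.2589
0.62 134 [0.6246 0.1087 0.26  ] 0.2666
0.628 218 [0.6321 0.1092 0.2649] 0.2675
0.636 166 [0.6383 0.1188 0.2622] 0.2745
cap 4492 ((663.4513549804688, 116.86812591552734), (44.635013580322266, 72.71188354492188), 13.826409339904785) 0.3015583548184515
[0.9600341  0.26572478 0.08789118 0.6045305  0.10343499 0.2590356 ] 15.471389
```

The depth data gives consistent results:
- **Column:** axis at (0.6635, 0.1169), yaw 13.9°.
- **Hook seat:** (0.537, 0.086, 0.245). The V minimum is measured at x≈0.536, which agrees.
- **Pan grip:** (0.5295, -0.2515), top at 0.219, yaw about -5°.

Next I'll go over the grip and check again.

```bash
python3 -m crank '[[0.01,0.13,0,0.015],[0.01,0.21,0,0.015],[0.01,0.21,0,0.015],[0.01,0.21,0,0.014],[0,0.21,0,0],[0,0.21,0.1,0],[0,0.21,0.1,0],[0,0.19,0.1,0],[0,0.11,0.1,0],[0,0,0,0]]' ; python3 - <<'E'
from h import *
o=robot.get_obs(); print(o['tool_pos'],o['ee_rot'])
snap('wrist','w4')
b,s,c=redblob('w4',np.array((310,150))); print(s,c); v,u=np.nonzero(b); P=dep('w4',np.c_[u,v]); print(np.median(P,0)); k=abs(P[:,2]-.219)<.006
print(cv2.minAreaRect((P[k][:,:2]*1000).astype(np.float32)),k.sum())
u,v,P,C=cloud('w3'); 
m=(C[:,1].astype(int)-C[:,0]>60)&(P[:,0]<.9)&(P[:,2]>.05); print('turq',np.median(P[m],0),P[m].min(0),P[m].max(0))
E
```

```text
time: 5.45
tool_pos: [0.5074, -0.2512, 0.331]
ee_rot: [-3.139, 0.004, -0.09]
wrist_force: [-0.0, 1.5, -0.0]
width: 0.0939
[ 0.50736942 -0.25116024  0.33099844] [-3.13937763  0.00437746 -0.09001898]
[317 157  11  36 373] [322.08579088 174.33780161]
[ 0.53134405 -0.25068074  0.22016966]
((529.99072265625, -250.3809356689453), (9.970070838928223, 34.95041275024414), 84.99015808105469) 371
turq [ 0.57020179 -0.11053332  0.09571517] [ 0.5378935  -0.14673318  0.05005209] [ 0.60006614 -0.08311513  0.09876484]
```

View pics/w4.png

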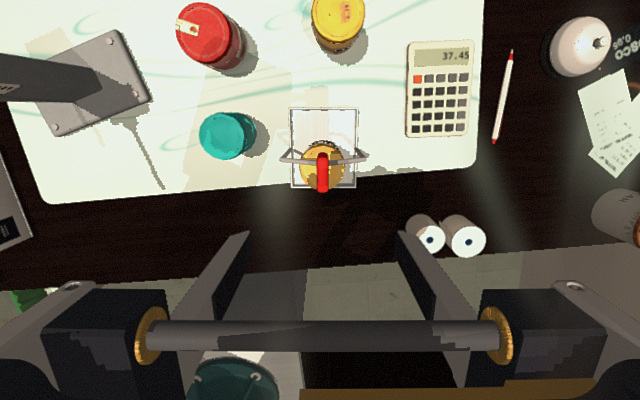

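The wrist view shows the grip at (322,174), with the jar toward the robot and the bail across in y. It puts the grip at (0.530, -0.2505), yaw -5°. I'll align and lower onto it.

```bash
python3 -m crank '[[0.05,-0.007,0,0],[0.05,-0.007,0,0],[0.013,0,0.08,0],[0,0,0.13,0],[0,0,0.14,0],[0,0,0.14,0],[0,0,0.125,0],[0,0,0.08,0],[0,0,0.02,0],[0,0,0,0]]' ; python3 - <<'E'
from h import *
o=robot.get_obs(); print(o['tool_pos'],o['ee_rot'],o['wrist_force'])
snap('wrist','w5')
E
```

```text
time: 6.75
tool_pos: [0.5313, -0.2497, 0.1909]
ee_rot: [3.141, -0.001, -0.088]
wrist_force: [0.6, 0.4, -0.3]
width: 0.0939
[ 0.53127756 -0.24970243  0.19087636] [ 3.14120472e+00 -6.21825666e-04 -8.75582387e-02] [ 0.61806904  0.43858346 -0.31535854]
```

View pics/w5.png

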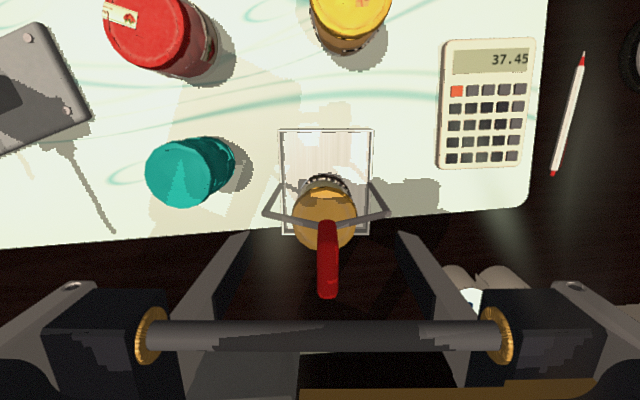

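The red grip is centred between the fingers (around (327,260)). I'll close the gripper.

```bash
python3 -m crank '[[0,0,0.01,0],[0,0,0,0],[0,0,0,0],[0,0,0,0],[0,0,0,0],[0,0,0,0],[0,0,0,0],[0,0,0,0],[0,0,0,0],[0,0,0,0]]' 1; python3 -m crank '[[0,0,-0.01,0],[0,0,-0.02,0],[0,0,-0.03,0],[0,0,-0.04,0],[0,0,-0.05,0],[0,0,-0.06,0],[0,0,-0.06,0],[0,0,-0.06,0],[0,0,-0.04,0],[0,0,-0.02,0]]';  python3 - <<'E'
from h import *
o=robot.get_obs(); print(o['tool_pos'],o['ee_rot'],o['wrist_force'],o['wrist_torque'])
snap('wrist','w6'); snap('scene','s6')
im=load('s6')[0]; cv2.imwrite('pics/s6z.png',cv2.resize(im[130:330,200:420,::-1],None,fx=3,fy=3,interpolation=cv2.INTER_CUBIC))
E
```

```text
time: 8.05
tool_pos: [0.5311, -0.25, 0.1884]
ee_rot: [3.141, -0.0, -0.088]
wrist_force: [2.0, -1.6, -1.1]
width: 0.0122
time: 9.3
tool_pos: [0.5312, -0.2497, 0.2673]
ee_rot: [3.141, -0.001, -0.088]
wrist_force: [0.1, -0.3, -5.3]
width: 0.0119
[ 0.53120075 -0.24973964  0.26727703] [ 3.14113230e+00 -8.58543912e-04 -8.77012221e-02] [ 0.10000504 -0.28566205 -5.2743145 ] [ 0.01899076 -0.03630723  0.06338108]
```

View pics/w6.png

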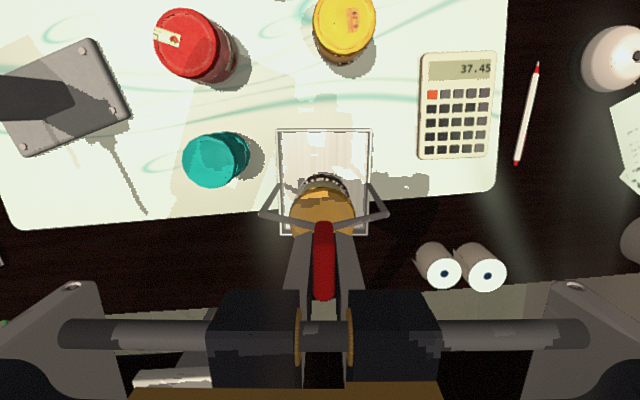

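View pics/s6z.png

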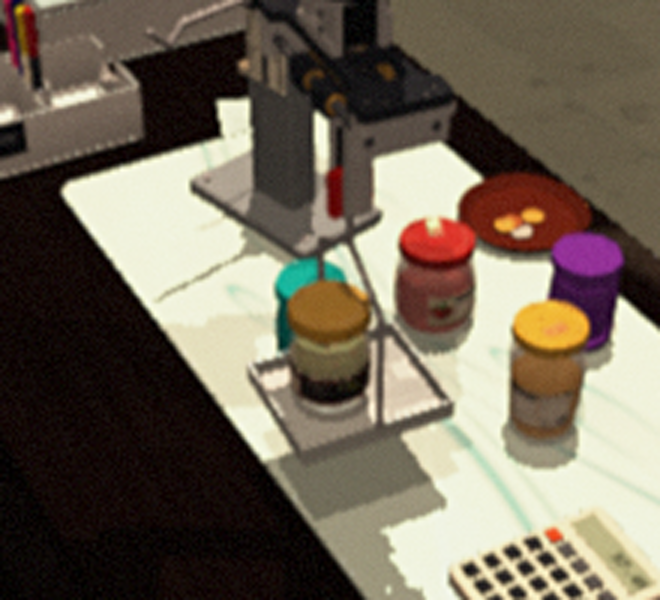

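```bash
cat >> h.py <<'E'
def plane(tag,u0,u1,v0,v1,zlo,zhi):
    u,v,P,C=cloud(tag); m=(u>u0)&(u<u1)&(v>v0)&(v<v1)&(P[:,2]>zlo)&(P[:,2]<zhi); Q=P[m]
    A=np.c_[Q[:,0],Q[:,1],np.ones(len(Q))]; s=np.linalg.lstsq(A,Q[:,2],rcond=None)[0]
    r=Q[:,2]-A@s; k=abs(r)<.003; s=np.linalg.lstsq(A[k],Q[k,2],rcond=None)[0]; return s,k.sum(),r[k].std(),Q[k].mean(0)
E
python3 - <<'E'
from h import *
print(plane('w6',285,362,136,172,.05,.12)); print(plane('w5',285,362,136,172,-.02,.03))
# bail rods in w6: depth profile
u,v,P,C=cloud('w6')
for n,(a,b,c,d) in {'bail':(255,395,150,232)}.items():
    m=(u>a)&(u<b)&(v>c)&(v<d)&(P[:,2]>.18); Q=P[m]
    print(m.sum(),Q.min(0),Q.max(0))
    l=cv2.fitLine(Q[:,:2].astype(np.float32),cv2.DIST_HUBER,0,.01,.01).ravel(); print(l)
    for s in(1,-1):
        k=s*(Q[:,1]+.25)>.02
        if k.sum()>5: print(s,k.sum(),Q[k].mean(0), np.polyfit(Q[k][:,1],Q[k][:,2],1))
E
```

```text
(array([ 0.0024053 , -0.00133899,  0.08303188]), np.int64(2644), np.float64(0.0007441114154149203), array([ 0.56484176, -0.25194186,  0.08472784]))
(array([-0.00057816, -0.00128242,  0.00572882]), np.int64(2649), np.float64(0.0007437667102516912), array([ 0.56454005, -0.25180334,  0.00572534]))
1229 [ 0.50829061 -0.30455937  0.18000354] [ 0.54875931 -0.1929987   0.28235969]
[ 0.0800334  0.9967922  0.5303978 -0.2702152]
1 368 [ 0.53443984 -0.21065069  0.20972706] [-0.71085805  0.05998432]
-1 340 [ 0.52784521 -0.28835578  0.2088549 ] [0.74036661 0.42234389]
```

The grasp is good. The load is about 5 N and the pan is level. The bend lies 0.0355 m below the TCP and the bail yaw is -4.6°. I'll raise and turn to the scale's yaw, then cross over.

```bash
python3 -m crank '[[0,0,-0.03,-0.01],[0,0,-0.06,-0.02],[0,0,-0.06,-0.025],[0,0,-0.06,-0.025],[0,0,-0.06,-0.025],[0,0,-0.06,-0.025],[0,0,-0.06,-0.025],[0,0,-0.06,-0.025],[0,0,-0.04,-0.02],[0,0,-0.01,-0.005]]'; python3 -m crank '[[0,-0.05,0,0],[-0.01,-0.1,0,0],[-0.01,-0.15,0,0],[-0.01,-0.2,0,0],[0,-0.22,0,0],[0,-0.22,0,0],[0,-0.22,0,0],[0,-0.2,0,0],[0,-0.15,0,0],[0,-0.08,0,0]]';  python3 - <<'E'
from h import *
o=robot.get_obs(); print(o['tool_pos'],o['ee_rot'],o['wrist_force'],o['wrist_torque'])
snap('wrist','w7'); snap('scene','s7')
E
```

```text
time: 10.65
tool_pos: [0.5312, -0.2498, 0.3676]
ee_rot: [3.14, -0.001, 0.235]
wrist_force: [-0.2, -0.3, -6.8]
width: 0.0115
time: 11.9
tool_pos: [0.4497, 0.0603, 0.3667]
ee_rot: [-3.141, -0.0, 0.237]
wrist_force: [0.0, -0.2, -5.5]
width: 0.0118
[0.44974887 0.06032463 0.3666751 ] [-3.14146841e+00 -4.09161722e-04  2.37063982e-01] [ 0.00805337 -0.23504281 -5.47870664] [-0.10140731 -0.12656917  0.02886861]
```

View pics/w7.png

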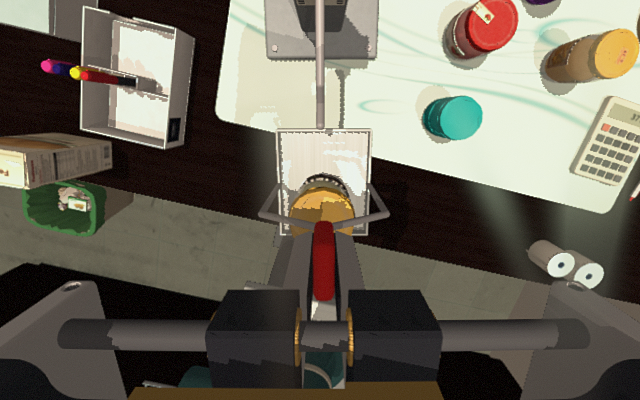

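The wrist view shows the arm's tip at (320,128), aligned with the pan's middle. I'll measure both in this frame.

```bash
cat >> h.py <<'E'
def bail(tag,box=(255,395,150,232),zmin=None,tcp=None):
    u,v,P,C=cloud(tag); a,b,c,d=box
    yaw=np.radians(13.9); U=np.array([np.cos(yaw),np.sin(yaw)]);W=np.array([-U[1],U[0]])
    m=(u>a)&(u<b)&(v>c)&(v<d)&(P[:,2]>zmin)&(np.linalg.norm(P[:,:2]-tcp[:2],axis=1)<.07); Q=P[m]
    s=(Q[:,:2]-tcp[:2])@U; t=(Q[:,:2]-tcp[:2])@W
    k=(abs(s)<.012)&(abs(t)>.015); s,t,z=s[k],t[k],Q[k][:,2]
    p1=np.polyfit(t[t>0],z[t>0],1); p2=np.polyfit(t[t<0],z[t<0],1); pl=np.polyfit(t,s,1)
    tb=(p2[1]-p1[1])/(p1[0]-p2[0]); return dict(n=(k.sum(),(t>0).sum()),t=tb,ztop=np.polyval(p1,tb),s=np.polyval(pl,tb),yawdeg=13.9-np.degrees(np.arctan(pl[0])),sl=(p1[0],p2[0]))
E
python3 - <<'E'
from h import *
tcp=np.array([.4497,.0603,.3667])
print(bail('w7',zmin=.28,tcp=tcp)); print(plane('w7',285,362,136,172,.15,.22))
u,v,P,C=cloud('w7')
m=(P[:,2]>.225)&(P[:,2]<.275)&(abs(u-320)<12)&(v<135); Q=P[m]
for a in np.arange(.5,.6,.008):
    k=(Q[:,0]>=a)&(Q[:,0]<a+.008)
    if k.sum(): print(a.round(3),k.sum(),Q[k].mean(0).round(4),Q[k][:,2].max().round(4))
E
```

```text
{'n': (np.int64(795), np.int64(411)), 't': np.float64(-0.0006531443240065311), 'ztop': np.float64(0.3385589325016086), 's': np.float64(0.0005639140277921079), 'yawdeg': np.float64(13.561657690230547), 'sl': (np.float64(-0.7228304728071264), np.float64(0.7828551244553135))}
(array([ 0.00174596, -0.00196602,  0.1834657 ]), np.int64(2649), np.float64(0.0007419189037249987), array([0.48253834, 0.06925781, 0.18417203]))
0.508 12 [0.5152 0.081  0.2586] 0.2596
0.516 82 [0.5202 0.0819 0.2581] 0.2615
0.524 82 [0.528  0.0838 0.2509] 0.2566
0.532 80 [0.536  0.0857 0.2433] 0.2494
0.54 87 [0.544  0.0876 0.2475] 0.2535
0.548 91 [0.552  0.0894 0.2547] 0.2577
0.556 87 [0.56   0.0913 0.2558] 0.2579
0.564 92 [0.5679 0.0932 0.256 ] 0.2584
0.572 91 [0.576  0.0952 0.2559] 0.2581
0.58 95 [0.584 0.097 0.256] 0.2588
0.588 105 [0.5922 0.0994 0.2555] 0.2587
0.596 105 [0.6001 0.1013 0.2558] 0.2588
```

```bash
python3 -m crank '[[0,-0.01,0.02,0],[0,-0.015,0.04,0],[0,0,0.05,0],[0,0,0.05,0],[0,0,0.05,0],[0,0,0.04,0],[0,0,0.025,0],[0,0,0.012,0],[0,0,0,0],[0,0,0,0]]';  python3 - <<'E'
from h import *
o=robot.get_obs(); print(o['tool_pos'],o['ee_rot'],o['wrist_force'])
snap('wrist','w8'); snap('scene','s8')
t=o['tool_pos']; print(bail('w8',zmin=t[2]-.085,tcp=t)); print(plane('w8',285,362,136,172,.1,.15))
E
```

```text
time: 13.25
tool_pos: [0.4504, 0.0632, 0.3095]
ee_rot: [3.141, -0.001, 0.234]
wrist_force: [0.0, -0.2, -6.3]
width: 0.0119
[0.45036531 0.06315562 0.30948528] [ 3.14132719e+00 -8.31637539e-04  2.34320926e-01] [ 4.80059904e-03 -1.56528251e-01 -6.34088250e+00]
{'n': (np.int64(785), np.int64(406)), 't': np.float64(0.000923342291790313), 'ztop': np.float64(0.28278936111503766), 's': np.float64(0.0004948877563185179), 'yawdeg': np.float64(13.45434380978531), 'sl': (np.float64(-0.7774529155538477), np.float64(0.7787983367675487))}
(array([ 0.00082135, -0.000694  ,  0.12664686]), np.int64(2647), np.float64(0.000748746267603634), array([0.48326152, 0.07202977, 0.1269938 ]))
```

View pics/w8.png

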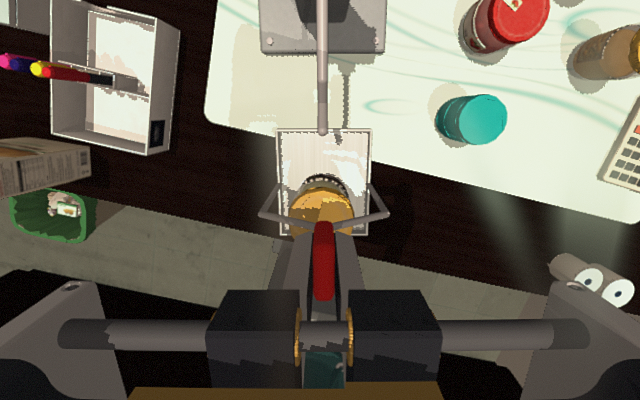

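View pics/s8.png

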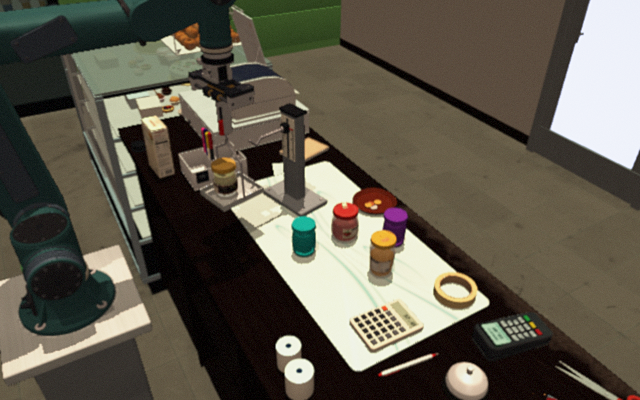

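Bend ≈ (0.451, 0.063, 0.275), so the rod clears the tip (0.2615) by about 10 mm. It needs 0.0897 m forward and 2 mm sideways.

```bash
python3 -m crank '[[0.02,-0.005,0,0],[0.04,-0.005,0,0],[0.06,0,0,0],[0.06,0,0,0],[0.06,0,0,0],[0.06,0,0,0],[0.06,0,0,0],[0.05,0,0,0],[0.03,0,0,0],[0.009,0,0,0]]';  python3 - <<'E'
from h import *
o=robot.get_obs(); print(o['tool_pos'],o['ee_rot'],o['wrist_force'])
snap('wrist','w9'); snap('scene','s9')
t=o['tool_pos']; print(bail('w9',zmin=t[2]-.085,tcp=t)); print(plane('w9',285,362,136,172,.1,.15))
im=load('w9')[0]; cv2.imwrite('pics/w9z.png',cv2.resize(im[80:320,220:430,::-1],None,fx=2.5,fy=2.5,interpolation=cv2.INTER_CUBIC))
im=load('s9')[0]; cv2.imwrite('pics/s9z.png',cv2.resize(im[60:240,180:380,::-1],None,fx=3.3,fy=3.3,interpolation=cv2.INTER_CUBIC))
E
```

```text
time: 14.6
tool_pos: [0.5373, 0.086, 0.3089]
ee_rot: [3.142, 0.001, 0.234]
wrist_force: [-0.2, -0.2, -6.5]
width: 0.012
[0.53732025 0.08598811 0.3089026 ] [3.14157980e+00 5.04706995e-04 2.34353583e-01] [-0.24872462 -0.21501301 -6.47162436]
{'n': (np.int64(781), np.int64(403)), 't': np.float64(0.0007230272718364571), 'ztop': np.float64(0.28213974497914357), 's': np.float64(0.00040890961369235914), 'yawdeg': np.float64(13.427733162950561), 'sl': (np.float64(-0.7705930044111625), np.float64(0.7838925059385137))}
(array([-0.00129578, -0.00278185,  0.12737592]), np.int64(2300), np.float64(0.0007652946025065219), array([0.56993213, 0.09504094, 0.12637302]))
```

View pics/w9z.png

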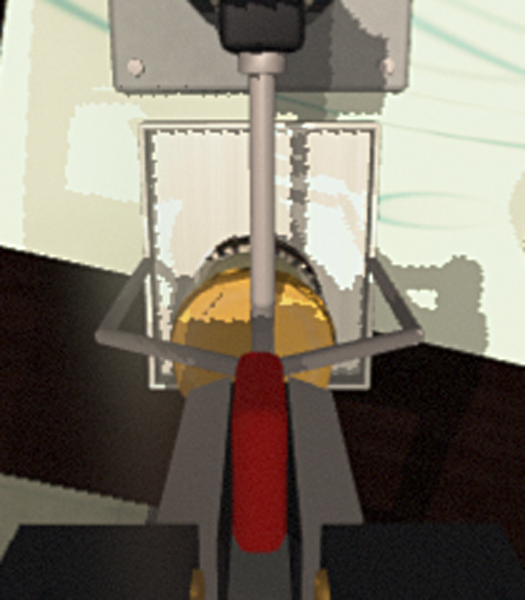

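View pics/s9z.png

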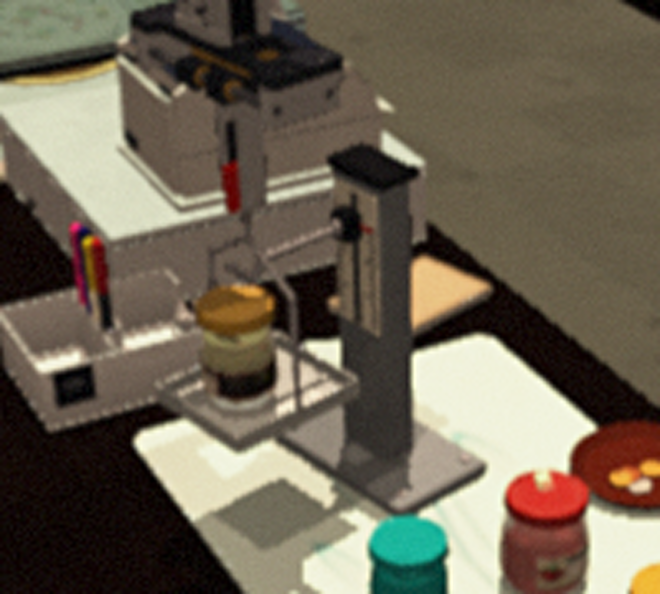

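The bail sits right over the V: bend ≈ (0.5375, 0.0865) against the seat at (0.5376, 0.0861). I'll lower slowly to just above the seat.

```bash
python3 -m crank '[[0,0,0.01,0],[0,0,0.015,0],[0,0,0.02,0],[0,0,0.02,0],[0,0,0.02,0],[0,0,0.015,0],[0,0,0.01,0],[0,0,0.01,0],[0,0,0,0],[0,0,0,0]]';  python3 - <<'E'
from h import *
o=robot.get_obs(); print(o['tool_pos'],o['ee_rot'],o['wrist_force'],o['wrist_torque'])
snap('wrist','w10')
t=o['tool_pos']; print(bail('w10',zmin=t[2]-.085,tcp=t)); print(plane('w10',285,362,136,172,.06,.15))
im=load('w10')[0]; cv2.imwrite('pics/w10z.png',cv2.resize(im[80:320,220:430,::-1],None,fx=2.5,fy=2.5,interpolation=cv2.INTER_CUBIC))
E
```

```text
time: 15.95
tool_pos: [0.5371, 0.086, 0.2852]
ee_rot: [3.141, -0.0, 0.234]
wrist_force: [0.3, 0.2, -6.0]
width: 0.0117
[0.53713194 0.08595093 0.28520868] [ 3.14147911e+00 -2.55744293e-04  2.34349055e-01] [ 0.34387282  0.21167654 -5.99402556] [ 0.05267631 -0.01204271 -0.00688269]
{'n': (np.int64(778), np.int64(401)), 't': np.float64(0.0008140233532180127), 'ztop': np.float64(0.2582417307682221), 's': np.float64(0.00048443898882156826), 'yawdeg': np.float64(13.416202370608204), 'sl': (np.float64(-0.7627343797676346), np.float64(0.7734228233993942))}
(array([ 7.48974806e-05, -2.33224288e-03,  1.02831428e-01]), np.int64(2241), np.float64(0.0007517341757333887), array([0.56983203, 0.09504452, 0.10265244]))
```

View pics/w10z.png

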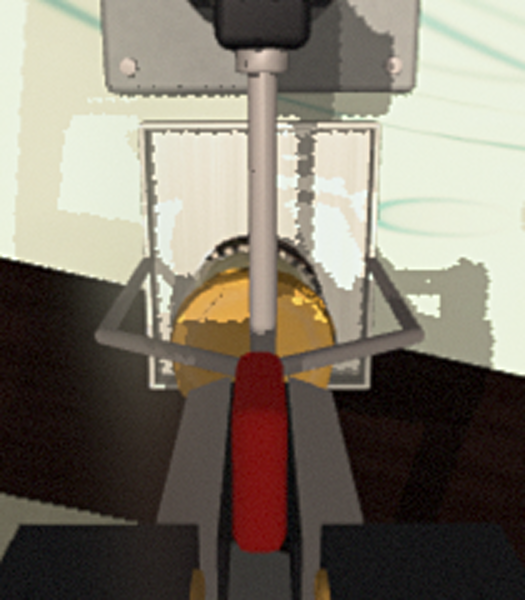

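```bash
python3 -m crank '[[0,0,0.01,0],[0,0,0.01,0],[0,0,0.01,0],[0,0,0.01,0],[0,0,0.01,0],[0,0,0.01,0],[0,0,0.01,0],[0,0,0.01,0],[0,0,0.01,0],[0,0,0.01,0]]';  python3 - <<'E'
from h import *
o=robot.get_obs(); print(o['tool_pos'],o['ee_rot'],o['wrist_force'],o['wrist_torque'])
snap('wrist','w11'); snap('scene','s11')
t=o['tool_pos']; print(bail('w11',zmin=t[2]-.085,tcp=t)); print(plane('w11',285,362,136,172,.04,.12))
u,v,P,C=cloud('w11'); m=(P[:,2]>.2)&(P[:,2]<.275)&(P[:,0]<.62)&(abs((P[:,:2]-[.5376,.0861])@[-.2402,.9707])<.005)&(P[:,0]>.55); print('arm top',np.median(P[m],0),m.sum())
E
```

```text
time: 17.25
tool_pos: [0.5373, 0.0859, 0.2652]
ee_rot: [3.141, -0.001, 0.234]
wrist_force: [0.4, -0.5, -3.5]
width: 0.012
[0.53730309 0.08586124 0.26523528] [ 3.14124419e+00 -8.03409287e-04  2.34206026e-01] [ 0.43246321 -0.47999192 -3.47607808] [-0.13404937 -0.25786539  0.01432472]
{'n': (np.int64(782), np.int64(403)), 't': np.float64(0.0008087640610105241), 'ztop': np.float64(0.23825020694983165), 's': np.float64(0.0004749299657080763), 'yawdeg': np.float64(13.42852851033623), 'sl': (np.float64(-0.7643148409288099), np.float64(0.7759319196453067))}
(array([ 0.00054988, -0.00248102,  0.08262108]), np.int64(2231), np.float64(0.0007561181374977523), array([0.57009875, 0.09492568, 0.08269906]))
arm top [0.58444031 0.09772749 0.23961484] 1355
```

View pics/w11.png

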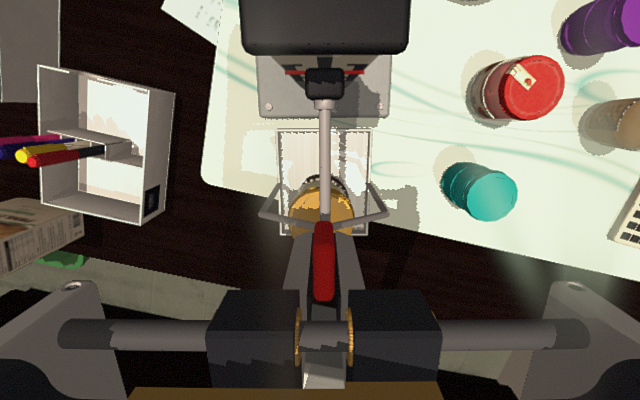

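The hook has sunk 16 mm and the load is transferring: about 3.5 N remains, so the total is about 6 N and full sink should be about 39 mm. I'll carry on.

```bash
cat >> h.py <<'E'
def status(tag,n=8):
    F=[];M=[]
    for i in range(n):
        o=robot.get_obs();F.append(o['wrist_force']);M.append(o['wrist_torque'])
        snap('wrist' if i<n-1 else 'scene',tag if i==0 else(tag+'x' if i<n-1 else tag+'s'))
    print(o['time'],o['tool_pos'],o['ee_rot'],'F',np.mean(F,0),np.std(F,0),'M',np.mean(M,0))
    t=o['tool_pos']
    try: print(bail(tag,zmin=t[2]-.085,tcp=t)); print(plane(tag,285,362,136,172,.02,.12))
    except Exception as e: print(e)
    u,v,P,C=cloud(tag); m=(P[:,2]>.18)&(P[:,2]<.275)&(P[:,0]<.60)&(abs((P[:,:2]-[.5376,.0861])@[-.2402,.9707])<.004)&(P[:,0]>.56); print('arm top',np.median(P[m],0),'sink',.2559-np.median(P[m][:,2]))
E
python3 -m crank '[[0,0,0.01,0],[0,0,0.01,0],[0,0,0.01,0],[0,0,0.01,0],[0,0,0.01,0],[0,0,0.01,0],[0,0,0.01,0],[0,0,0.01,0],[0,0,0.01,0],[0,0,0,0]]';  python3 - <<'E'
from h import *
status('w12')
E
```

```text
time: 18.6
tool_pos: [0.5373, 0.0859, 0.2471]
ee_rot: [3.141, -0.001, 0.234]
wrist_force: [2.5, -0.3, -0.8]
width: 0.0117
18.95 [0.53725136 0.08589354 0.24723066] [ 3.14137911e+00 -5.30518563e-04  2.34284365e-01] F [ 2.6500379  -0.82512269 -1.22810358] [0.51425513 0.47677811 0.36697465] M [-0.21558018 -0.67149705  0.00142614]
{'n': (np.int64(782), np.int64(404)), 't': np.float64(0.0008775897965865141), 'ztop': np.float64(0.2201744619740571), 's': np.float64(0.0005402338672974058), 'yawdeg': np.float64(13.409667804003037), 'sl': (np.float64(-0.7703209742927142), np.float64(0.7761913466238736))}
(array([ 0.00133125, -0.00193693,  0.06401153]), np.int64(2232), np.float64(0.0007638846964222866), array([0.57004909, 0.09495386, 0.06458649]))
arm top [0.58104876 0.09685559 0.22178365] sink 0.03411635306796809
```

The sink is 34 mm with about 1.2 N left to transfer. Fx ≈ +2.6 N says the rod bears on the tip-side slope, so I'll nudge it slightly +x while easing down.

```bash
python3 -m crank '[[0.002,0,0,0],[0.002,0,0,0],[0.002,0,0,0],[0,0,0.003,0],[0,0,0.003,0],[0,0,0.003,0],[0,0,0.003,0],[0,0,0.003,0],[0,0,0,0],[0,0,0,0]]';  python3 - <<'E'
from h import *
status('w13',6)
E
```

```text
time: 20.25
tool_pos: [0.538, 0.0861, 0.244]
ee_rot: [3.141, 0.001, 0.234]
wrist_force: [-0.3, -2.6, 0.1]
width: 0.0117
20.5 [0.53808877 0.0861185  0.24401851] [3.14143230e+00 5.18912648e-04 2.34242753e-01] F [-0.70048754 -2.40496012 -0.56788009] [0.47554861 0.38256458 0.71984285] M [-0.63138045  0.15897735 -0.00888669]
{'n': (np.int64(774), np.int64(396)), 't': np.float64(0.0006567989810665797), 'ztop': np.float64(0.21710769134250968), 's': np.float64(0.0002818480209747506), 'yawdeg': np.float64(13.42510983572655), 'sl': (np.float64(-0.7615863315022801), np.float64(0.7803529642083368))}
(array([ 0.00138042, -0.00190304,  0.06085182]), np.int64(2235), np.float64(0.0007439311362912675), array([0.5705855 , 0.09513568, 0.06145842]))
arm top [0.5811756  0.09682992 0.2192469 ] sink 0.03665309981567022
```

```bash
python3 -m crank '[[0,0.002,0,0],[0,0.002,0,0],[-0.0015,0.001,0,0],[0,0,0.003,0],[0,0,0.003,0],[0,0,0.003,0],[0,0,0.003,0],[0,0,0.003,0],[0,0,0,0],[0,0,0,0]]';  python3 - <<'E'
from h import *
status('w14',8)
E
```

```text
time: 21.8
tool_pos: [0.5383, 0.0853, 0.2411]
ee_rot: [-3.141, -0.0, 0.234]
wrist_force: [-0.2, 0.7, 0.0]
width: 0.0114
22.15 [0.53828551 0.08526452 0.24110841] [-3.14154338e+00 -3.25575566e-04  2.34420922e-01] F [-0.83898888  1.00038889 -0.04649527] [0.41775414 0.43894209 0.24585098] M [0.22617973 0.08887458 0.00107661]
{'n': (np.int64(781), np.int64(402)), 't': np.float64(0.0009540843271650495), 'ztop': np.float64(0.21410109188993814), 's': np.float64(0.00044331374826185767), 'yawdeg': np.float64(13.422983056178184), 'sl': (np.float64(-0.7611424570962817), np.float64(0.772484606748946))}
(array([ 0.00112748, -0.0002866 ,  0.05801776]), np.int64(2237), np.float64(0.0007575611109717632), array([0.57106814, 0.094241  , 0.05863462]))
arm top [0.58082248 0.09677542 0.21672355] sink 0.03917645072748577
```

The sink is 39 mm and the load is nearly all transferred. I'll ease the last 2 mm down, then lean the grip gently to -x so the pan is already close to its hanging tilt (about 7°) before release.

```bash
python3 -m crank '[[0,-0.0015,0.002,0],[0,0,0.003,0],[0,0,0.003,0],[0,0,0.002,0],[-0.002,0,0,0],[-0.002,0,0,0],[-0.002,0,0,0],[-0.002,0,0,0],[0,0,0,0],[0,0,0,0]]';  python3 - <<'E'
from h import *
status('w15',8)
E
```

```text
time: 23.45
tool_pos: [0.5378, 0.0852, 0.2396]
ee_rot: [3.141, -0.004, 0.234]
wrist_force: [5.8, 1.0, 0.6]
width: 0.0119
23.8 [0.53779811 0.08524564 0.23958256] [ 3.14114555 -0.00352162  0.23440183] F [5.11944696 1.15648186 0.03362117] [0.31313233 0.31719714 0.31787269] M [ 0.28376164 -1.21553873  0.00815024]
{'n': (np.int64(782), np.int64(401)), 't': np.float64(0.0005265641414050117), 'ztop': np.float64(0.21276885281842858), 's': np.float64(0.0007933992658008518), 'yawdeg': np.float64(13.439208865273171), 'sl': (np.float64(-0.7617813259750472), np.float64(0.7861393033869107))}
(array([0.00893858, 0.00034447, 0.05208065]), np.int64(2238), np.float64(0.000763203749993612), array([0.57119987, 0.0941751 , 0.05721881]))
arm top [0.58086952 0.09682296 0.21527585] sink 0.04062415167406788
```

The pads don't slip under the lean (Fx reached 5 N), so I'll undo it. A free tip of about 7° is well within limits. I'll return to neutral and recheck.

```bash
python3 -m crank '[[0.0025,-0.001,0,0],[0.0025,-0.001,0,0],[0.0025,0,0,0],[0,0,0.0025,0],[0,0,0.0025,0],[0,0,0,0],[0,0,0,0],[0,0,0,0],[0,0,0,0],[0,0,0,0]]';  python3 - <<'E'
from h import *
status('w16',10)
E
```

```text
time: 25.1
tool_pos: [0.538, 0.0856, 0.2381]
ee_rot: [3.141, 0.0, 0.234]
wrist_force: [4.9, -2.4, 0.1]
width: 0.0121
25.55 [0.53797857 0.08557931 0.23806221] [3.14101340e+00 2.55566948e-05 2.34100202e-01] F [ 4.04343834 -2.68228138  0.02068097] [0.53704403 0.34775049 0.21232704] M [-5.87553945e-01 -1.08949986e+00  1.79539783e-04]
{'n': (np.int64(784), np.int64(403)), 't': np.float64(0.0006431171523602168), 'ztop': np.float64(0.21112722892479055), 's': np.float64(0.0005220087037466573), 'yawdeg': np.float64(13.418597050293055), 'sl': (np.float64(-0.7641325749687334), np.float64(0.7768797670842365))}
(array([ 0.00218247, -0.00200074,  0.05450425]), np.int64(2242), np.float64(0.0007493543145943831), array([0.57063816, 0.09436511, 0.05556085]))
arm top [0.5812186  0.09683884 0.21375591] sink 0.04214408700662123
```

```bash
python3 -m crank '[[0.002,0.001,0,0],[0.002,0.001,0,0],[0.001,0,0,0],[0,0,0,0],[0,0,0,0],[0,0,0,0],[0,0,0,0],[0,0,0,0],[0,0,0,0],[0,0,0,0]]';  python3 - <<'E'
from h import *
status('w17',10)
E
```

```text
time: 26.85
tool_pos: [0.5384, 0.0856, 0.2379]
ee_rot: [-3.141, 0.002, 0.234]
wrist_force: [-3.6, -3.4, 0.8]
width: 0.0119
27.3 [0.53843394 0.08558807 0.23782713] [-3.14151170e+00  1.58808893e-03  2.34293147e-01] F [-3.6060825  -3.45616574  0.34208677] [0.39649612 0.27131798 0.4130807 ] M [-0.80892891  0.73500187 -0.00791742]
{'n': (np.int64(779), np.int64(400)), 't': np.float64(0.0008495846779083884), 'ztop': np.float64(0.21081317254203952), 's': np.float64(0.0002119674411762004), 'yawdeg': np.float64(13.41945436631157), 'sl': (np.float64(-0.7651642127173258), np.float64(0.7718245201245353))}
(array([-0.00262628, -0.00158954,  0.05686388]), np.int64(2232), np.float64(0.0007533546596241088), array([0.57082442, 0.09439594, 0.05521469]))
arm top [0.58143317 0.09681246 0.21351638] sink 0.042383616380075484
```

```bash
python3 -m crank '[[-0.0015,0.001,0,0],[-0.0013,0.001,0,0],[0,0.0005,-0.002,0],[0,0,0,0],[0,0,0,0],[0,0,0,0],[0,0,0,0],[0,0,0,0],[0,0,0,0],[0,0,0,0]]';  python3 - <<'E'
from h import *
status('w18',10)
E
```

```text
time: 28.6
tool_pos: [0.5385, 0.0853, 0.2384]
ee_rot: [-3.141, 0.0, 0.235]
wrist_force: [-4.4, 0.3, -0.0]
width: 0.0116
29.05 [0.53848907 0.08524194 0.23843743] [-3.14124801e+00  9.85173428e-05  2.34474395e-01] F [-4.32400333  0.43593249  0.19218852] [0.52178561 0.55290841 0.35897875] M [8.70518312e-02 9.56165592e-01 1.16126241e-04]
{'n': (np.int64(779), np.int64(402)), 't': np.float64(0.0010436843126015788), 'ztop': np.float64(0.21153335185918795), 's': np.float64(0.000298538356236823), 'yawdeg': np.float64(13.470870725701072), 'sl': (np.float64(-0.7684131674363258), np.float64(0.7731760174306067))}
(array([-0.00027815, -0.00035594,  0.05604708]), np.int64(2232), np.float64(0.0007435689984184172), array([0.57113694, 0.09429094, 0.05585466]))
arm top [0.58055737 0.09665782 0.21407795] sink 0.04182204945387852
```

```bash
python3 -m crank '[[-0.0015,0,0,0],[-0.001,0,0,0],[0,0,0,0],[0,0,0,0],[0,0,0,0],[0,0,0,0],[0,0,0,0],[0,0,0,0],[0,0,0,0],[0,0,0,0]]';  python3 - <<'E'
from h import *
status('w19',8)
E
```

```text
time: 30.35
tool_pos: [0.5383, 0.085, 0.2386]
ee_rot: [-3.142, -0.001, 0.234]
wrist_force: [-2.2, 2.5, 0.1]
width: 0.0121
30.7 [0.5382844  0.08501348 0.23854783] [-3.14158176e+00 -6.37110261e-04  2.34344597e-01] F [-1.42840738  3.00810309  0.53291392] [0.60097617 0.58115011 0.51366936] M [0.69649436 0.21933792 0.01771795]
{'n': (np.int64(778), np.int64(403)), 't': np.float64(0.0012135791738107275), 'ztop': np.float64(0.21158498563816794), 's': np.float64(0.0005136271585143687), 'yawdeg': np.float64(13.412865001875028), 'sl': (np.float64(-0.7703756431330435), np.float64(0.7674962090954984))}
(array([ 0.00057661, -0.00058456,  0.05579622]), np.int64(2244), np.float64(0.0007467587776898103), array([0.57111231, 0.09385573, 0.05607066]))
arm top [0.58061009 0.09683749 0.214331  ] sink 0.041569001426753516
```

```bash
python3 -m crank '[[-0.0003,-0.0008,-0.001,0],[0,-0.0005,-0.001,0],[0,0,0,0],[0,0,0,0],[0,0,0,0],[0,0,0,0],[0,0,0,0],[0,0,0,0],[0,0,0,0],[0,0,0,0]]';  python3 - <<'E'
from h import *
status('w20',8)
E
```

```text
time: 32.0
tool_pos: [0.5382, 0.0851, 0.2389]
ee_rot: [3.141, -0.001, 0.234]
wrist_force: [1.5, 2.0, 0.7]
width: 0.0121
32.35 [0.53814779 0.08511864 0.23893398] [ 3.14132448e+00 -4.82937580e-04  2.34243750e-01] F [1.64106508 2.19228575 0.30097184] [0.35804694 0.3673226  0.91467344] M [ 0.49777234 -0.45574783  0.00125929]
{'n': (np.int64(778), np.int64(400)), 't': np.float64(0.0006596104819837807), 'ztop': np.float64(0.21188028203450437), 's': np.float64(0.0005421472303464159), 'yawdeg': np.float64(13.452756946612272), 'sl': (np.float64(-0.7541950458624398), np.float64(0.77621129745793))}
(array([ 0.00233131, -0.00259514,  0.05538457]), np.int64(2231), np.float64(0.0007401964552461754), array([0.57105386, 0.09394757, 0.05647207]))
arm top [0.58030664 0.09652295 0.21459577] sink 0.041304232941129115
```

Forces are small and vertical is balanced at a sink of about 41 mm. I'll release.

```bash
python3 -m crank '[[0,0,0,0],[0,0,0,0],[0,0,0,0],[0,0,0,0],[0,0,0,0],[0,0,0,0],[0,0,0,0],[0,0,0,0],[0,0,0,0],[0,0,0,0]]' -0.4;  python3 - <<'E'
from h import *
status('w21',5)
im=load('w21s')[0]; cv2.imwrite('pics/s21z.png',cv2.resize(im[60:240,180:380,::-1],None,fx=3.3,fy=3.3,interpolation=cv2.INTER_CUBIC))
E
```

```text
time: 33.65
tool_pos: [0.538, 0.0852, 0.2389]
ee_rot: [3.142, -0.0, 0.234]
wrist_force: [0.4, -0.7, 0.8]
width: 0.066
33.85 [0.53796685 0.08516229 0.23886938] [ 3.14151482e+00 -2.92939482e-05  2.34316896e-01] F [-0.1188386  -0.17711983  0.44094561] [0.26234257 0.41717453 0.40334156] M [ 0.02728811  0.01672658 -0.01606177]
{'n': (np.int64(834), np.int64(421)), 't': np.float64(0.0010672487374094786), 'ztop': np.float64(0.21394303634803719), 's': np.float64(0.0029758998713755223), 'yawdeg': np.float64(13.417191056720464), 'sl': (np.float64(-0.8049688900885202), np.float64(0.7777750457761454))}
(array([0.07193325, 0.00452082, 0.01867889]), np.int64(1460), np.float64(0.001388322856841361), array([0.57809195, 0.0950441 , 0.0606926 ]))
arm top [0.58059324 0.09662136 0.21551459] sink 0.04038541455833222
```

View pics/w21.png

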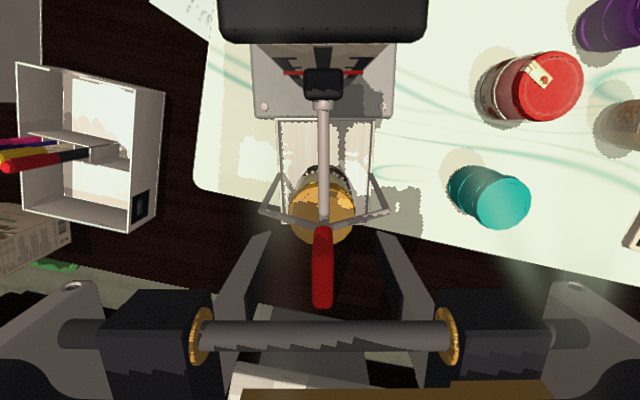

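View pics/s21z.png

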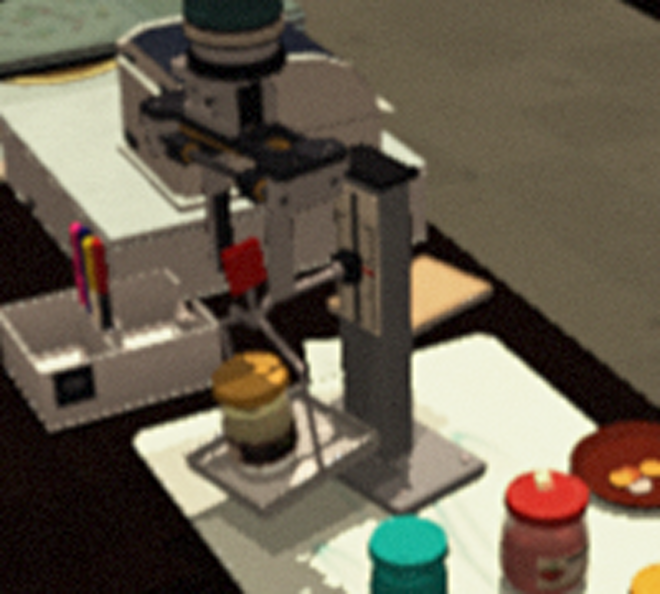

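The pan hangs on the hook, tilted slightly, with the jar standing; the fingers are clear on both sides of the grip. I'll withdraw straight up.

```bash
python3 -m crank '[[0,0,-0.02,0],[0,0,-0.04,0],[0,0,-0.06,0],[0,0,-0.08,0],[0,0,-0.1,0],[0,0,-0.1,0],[0,0,-0.1,0],[0,0,-0.08,0],[0,0,-0.04,0],[0,0,0,0]]'; python3 -m crank '[[-0.1,0,0,0],[-0.1,0,0,0],[-0.1,0,0,0],[0,0,0,0],[0,0,0,0],[0,0,0,0],[0,0,0,0],[0,0,0,0],[0,0,0,0],[0,0,0,0]]'; python3 - <<'E'
from h import *
for i in range(4):
    snap('wrist',f'w22_{i}'); 
    u,v,P,C=cloud(f'w22_{i}'); Cc=C.astype(int)
    r=(Cc[:,0]>110)&(Cc[:,1]<60)&(Cc[:,2]<70)&(P[:,2]>.19)&(P[:,2]<.3)&(np.linalg.norm(P[:,:2]-[.53,.085],axis=1)<.06)
    print(i,robot.get_obs()['time'],'grip',P[r].mean(0),P[r].max(0)[2],r.sum())
snap('scene','s22')
m=(P[:,2]>.18)&(P[:,2]<.275)&(P[:,0]<.60)&(abs((P[:,:2]-[.5376,.0861])@[-.2402,.9707])<.004)&(P[:,0]>.56); print('arm top',np.median(P[m],0))
im=load('s22')[0]; cv2.imwrite('pics/s22z.png',cv2.resize(im[60:240,180:380,::-1],None,fx=3.3,fy=3.3,interpolation=cv2.INTER_CUBIC))
E
```

```text
time: 35.15
tool_pos: [0.5382, 0.0852, 0.3639]
ee_rot: [3.141, -0.002, 0.234]
wrist_force: [0.4, -0.4, -0.1]
width: 0.0657
time: 36.4
tool_pos: [0.4796, 0.0712, 0.3629]
ee_rot: [3.142, 0.0, 0.234]
wrist_force: [0.0, 0.1, 0.0]
width: 0.0657
0 36.45 grip [0.53191809 0.08638625 0.2696848 ] 0.2745255051081917 538
1 36.5 grip [0.53196518 0.0863868  0.26965585] 0.27530418098392817 540
2 36.55 grip [0.53187669 0.08638755 0.26972977] 0.27554065485985557 539
3 36.6 grip [0.53196919 0.08635387 0.26966975] 0.27493121471025755 532
arm top [0.58061061 0.09641768 0.21544952]
```

View pics/w22_3.png

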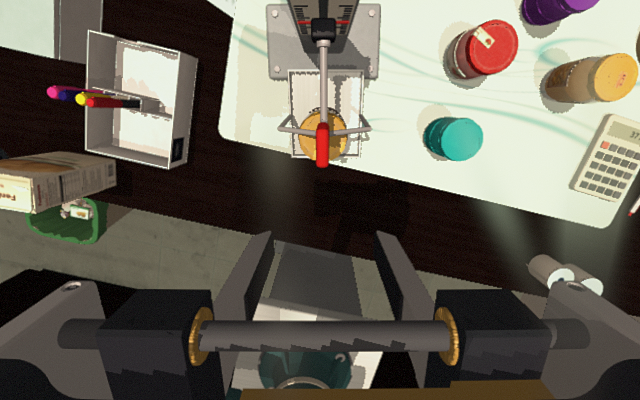

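View pics/s22z.png

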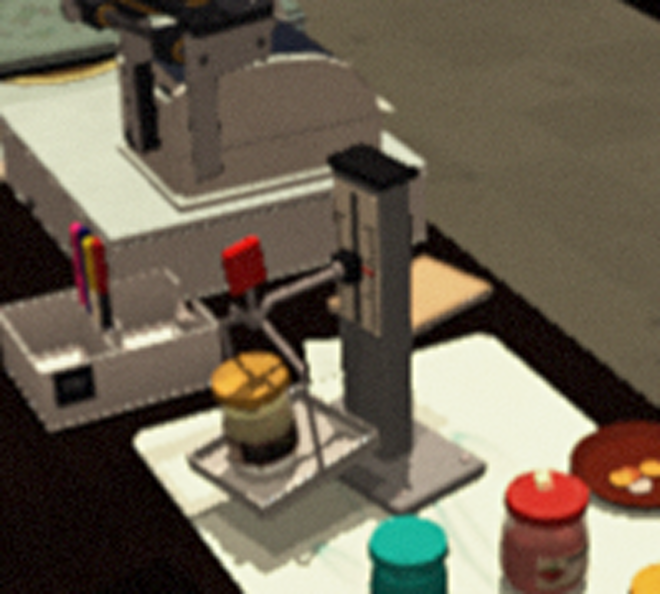

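The pan hangs still: the grip position is steady to 0.1 mm and the hook has sunk about 40 mm. The jar is standing and the robot is clear, so I'll hand in.

```bash
python3 -c "
from bench import robot
print(robot.close_job())"
```

```text
the job is handed in; nothing more can be done
None
```

The jar is weighed: the pan hangs freely from the scale's hook with the jar standing in it, and the job is handed in at about 37 s. I pinched the pan's red grip, lifted it level, carried it over the hook tip and lowered it slowly into the saddle. I let go only once the vertical force at the wrist was about zero.

**Last checks:**
- **Sink:** the hook has sunk about 40 mm, which is roughly 6 N in all, so the jar is about 0.47 kg.
- **Stillness:** the grip's position stayed steady to within 0.1 mm over four wrist pictures.
- **Jar and pan:** the jar is upright, with the pan tilted about 4°.
- **Surroundings:** the gripper is about 6 cm clear to one side and 12 cm up. I touched no bystanders, and they looked unmoved in the pictures; I did not measure their positions.

**What disagreed:**
- **Pre-tilt failed:** I tried leaning the grip towards the hanging tilt before release. The pads did not slip and the sideways force rose to 5 N, so I undid it and re-centred.
- **Sideways force at release:** about 2–3 N remained when I let go. Between checks the hook position moved only about 1 mm, from 41.3 to 40.4 mm. I have no direct reading of its speed at that moment.
- **Tilt estimate:** I expected about 7° from the jar's offset, but the pan settled at about 4°.

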